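# Change over the rail in the drilling fixture and hold the new one in the corner

### The job

A drilled heat-sink rail is still sitting loose in the corner of the drilling fixture: lift it out and stand it upright in the white parts tray. Then fetch the plain, undrilled rail from the bench, set it flat on the fixture plate with its long side along the long fence, and press it into the corner so that it bears firmly on both fences at once; finish there, still holding it pressed into the corner, so that the clamp screw can be wound up. Leave the other things on the bench where they are.

Things in the scene. Friction and masses are not known exactly. Their poses are not given: they have to be found in the camera images.
- drilled_rail: the drilled heat-sink rail, bare aluminium, at the start loose on the fixture plate before the corner. Inverted T: flange 60 (x) x 44 (y) x 18 mm high with an upright web 60 (x) x 16 (y) x 40 mm high on its middle, 58 mm tall in all, about 0.23 kg; four small holes in the flange beside the web. Origin: centre of the underside; x along its length, y across the web (gripped there from above), z up.
- plain_rail: the plain, undrilled heat-sink rail, bare aluminium, at the start standing on the bench left or right of the fixture. Same shape and size as the drilled one (flange 60 x 44 x 18 mm, web 60 x 16 x 40 mm on it, about 0.23 kg), no holes. Origin: centre of the underside; x along its length, y across the web, z up; a half turn makes no difference.
- fixture: the drilling fixture, fixed: dark oiled steel plate 200 (x) x 160 (y) x 12 mm with two low steel fences meeting at its +x +y corner; at the opposite corner a low block (26 mm above the plate) with a diagonal clamp screw, backed off 80 mm from a seated rail. Origin: centre of the plate's underside. A rail seated with its long side along the long fence has its origin at (50, 38, 12) mm in this frame.
- long_fence: the long fence, steel bar 158 (x) x 14 (y) x 16 mm high, fixed on the plate along its +y edge; its guiding face looks to the fixture's -y and lies at y = 60 mm in the fixture's frame. Origin: centre of its underside, at (-7, 67, 12) mm in the fixture's frame; axes as the fixture's. Smooth and oiled (friction about 0.3), its top 28 mm above the bench.
- short_fence: the short fence, steel bar 14 (x) x 84 (y) x 16 mm high, fixed on the plate along its +x edge; its guiding face looks to the fixture's -x and lies at x = 80 mm in the fixture's frame. Origin: centre of its underside, at (87, 11, 12) mm in the fixture's frame; axes as the fixture's.
- corner (a point): the point on the plate's top where the guiding faces of the two fences would meet (there is a small gap between the fences there): (80, 60, 12) mm in the fixture's frame; same axes as the fixture.
- tray: the white plastic parts tray, open on top, empty, fixed to the bench left or right of the fixture (on the other side from the plain rail): 160 (x) x 120 (y) x 30 mm high outside, walls and floor 4 mm thick. Origin: centre of its underside, its inner floor at z = 4 mm.
- screwdriver: bystander: a screwdriver lying on the bench near the robot; leave it alone
- paste_jar: bystander: a small jar, 58 mm across, 48 mm high, beyond the fixture; leave it alone
- capacitor: bystander: an upright can capacitor, 35 mm across, 50 mm high, beyond the fixture; leave it alone
- finned_sink: bystander: a black finned heat sink, 60 x 50 x 30 mm, beyond the fixture; leave it alone
- toroid: bystander: a toroidal transformer, 80 mm across, 34 mm high, near the robot; leave it alone
- multimeter: bystander: a hand-held multimeter lying on its back, 185 x 88 x 45 mm, on the left; leave it alone
- lead_reel: bystander: a flat black reel, 110 mm across, 54 mm high with its crank, on the right; leave it alone
Things that resemble listed ones, but are neither listed nor needed, are in the scene too. Leave any pink or red look-alike of the drilled_rail alone.

How it is judged:
On the way, in this order (a step that is already met when the one before it is completed fails the run):
1. the drilled rail stands upright on the tray's floor and is let go (x of drilled_rail in the frame of tray between -0.05 and 0.05 m and y of drilled_rail in the frame of tray between -0.04 and 0.04 m and z of drilled_rail in the frame of tray between 0 and 0.008 m and angle between drilled_rail's own z axis and vertical below 0.1 rad and contact force between each of the arm, the fingers and drilled_rail below 0.05 N), for 0.2 s.
2. the plain rail sits in the corner and is pressed on both fences (x of plain_rail in the frame of fixture between 0.0475 and 0.0525 m and y of plain_rail in the frame of fixture between 0.0355 and 0.0405 m and z of plain_rail in the frame of fixture between 0.01 and 0.014 m and angle between plain_rail's own z axis and vertical below 0.04 rad and angle between the x axis of plain_rail and the x axis of fixture, either way round below 0.035 rad and contact force between plain_rail and long_fence above 2 N and contact force between plain_rail and short_fence above 2 N and contact force between the fingers and plain_rail above 2 N), for 0.2 s.
At the end, for the whole second after the job is handed in: Plain rail flat on the plate (2 mm, 0.04 rad), along the long fence (0.035 rad), within 2.5 mm of home in the corner, over 2 N on each fence and on the fingers, at rest; drilled rail upright (0.1 rad) on the tray floor, wholly inside, untouched (all of step 1 and all of step 2 and linear speed of plain_rail below 0.01 m/s and linear speed of drilled_rail below 0.02 m/s); the arm keeps its last pose, push and grip.
It fails at once if another thing on the bench is moved by more than 20 mm (distance of any of screwdriver, paste_jar, capacitor, finned_sink, toroid, multimeter, lead_reel from where it was at the start of the episode above 0.02 m).
It also fails if it takes over 72 s, if anything falls off the work surface, if the arm or the gripper's body presses on something with over 40 N, if the wrist force passes 120 N, or if a joint passes its speed limit or range.

### The arm

A 6-joint arm with a two-finger parallel gripper is mounted at the origin on the work surface. World frame = base frame: x ahead of the robot, y to its left, z up, the work surface at z = 0. Lengths are in m, angles in rad, forces in N, time in s.
With the tool pointing down it reaches from about 0.35 to 0.875 m from the base axis. Payload 4.2 kg.
Tool frame: the origin (TCP) lies on the centre line of the jaws, within the pads' length; the fingertips stand 22 mm ahead of it and the grasp point (between the pads) lies 3 mm ahead of it (ctrl.tip_extent is the distance from the TCP to the fingertips, in m); z points along the fingers, y is the line along which they close (so a half turn about z gives the same grasp; the last joint's range is limited). The gripper opens to 87 mm and grips with 3 to 60 N. Pads are 19 mm wide; open, the fingers measure 117 mm over their backs; the gripper's body (75 mm by 190 mm) begins 51 mm behind the grasp point.
Start: joints at [-0.92, 0.385, 0.008, 0, -1.194, -0.259], TCP at [0.239, -0.578, 0.208] pointing down, gripper open.
Joint ranges: [-3.14, 3.14], [-1.21, 2.06], [-1.07, 1.41], [-3.16, 2.05], [-2.99, -0.16], [-3.1, 3.1]. Speed limits (rad/s): [2.79, 2.79, 3.14, 3.14, 3.14, 3.14].

### API

Orientations are given as a unit quaternion [w, x, y, z].
In Python, from plant import ctrl gives the robot as it stands. The module is installed in compiled form; this text tells all that it offers.
- The arm moves only by the shell command python3 -m pendant 'ROWS' [OPENING]. ROWS is JSON, a list of rows, each a list of 6 numbers: the shift along the tool's x, y, z as a fraction of full scale, then the turn, a rotation vector about the tool's x, y, z as a fraction of full scale. A call has 1 to 8 rows; each row shifts and turns the commanded pose from where the row before left it, along the tool's axes as they then stand; what a row does not reach is not made up. Full scale, the value 1, is 400 mm for a shift and 180 degrees for a turn. A row lasts 1/8 s, in which the tool goes at most 62.5 mm and 10.7 degrees, less where a joint would pass 70% of its speed; a pose out of reach is approached as far as the arm can. A call with a number of a shift or a turn outside -1 to 1 is refused whole. A call with a gripper value outside its range is refused whole. OPENING is the closure, from 0 (fully open) to 1 (shut), set as the call begins (- or left out, the last holds). The fingers move at their own pace and stop on an object; the grip force is fixed at half the most. Time passes only in rows, so rows that do not move let the fingers close. It gives the time, the measured TCP pose, the force, the opening and the grip force at its end, in the units of the state.
- ctrl.get_state(): the state, without advancing time (a new reading comes with each control period).
- ctrl.capture(name): name is "side" or "top" or "wrist"; returns a dict with "img" (384x512x3 uint8, red, green, blue), "fx", "fy", "cx", "cy" (pixels), "pose" (4x4, takes a point from camera to world coordinates). Camera axes: x right, y down, z forward; pixel columns grow to the right and rows downward; lengths in m; the calibration is good to about 2 mm. A picture is of the moment at which its call begins. There is no depth.
- ctrl.job_done(): hands the job in; it is judged then, once.
Trained networks look in the newest picture that a camera, given by its name, has taken for a name from the list of things; names that differ only in an ending like _2 or _b are one class to them, and where a whole thing is asked for, a point or a joint stands for the part that bears it (a point fixed in the world has none). Each returns a list of dicts, best first, with "conf" (0 to 1); they miss things now and then, are a little off and sometimes report something else, mostly with a low value. They report only what shows in the picture. A call takes as long as a camera call. They do not tell look-alikes from the thing itself.
- ctrl.silhouettes(camera, target): "pixels" (384x512 bool, what is visible of it) and "rect" ([left, top, width, height] in pixels, round what is visible of it).
The state is a dict: "clock": time; "qpos": joint angles; "qvel": joint speeds; "effort": joint torques, N m; "tcp_pos": TCP position; "ee_rot": TCP orientation; "contact_force": force on the tool from outside, world axes, zero at the start; "moment": the same for the moment, N m; "gripper_width": finger opening in m; "finger_force": force on a finger pad.
Only numpy, scipy, OpenCV 4.12 (cv2) and the standard library are available. Lean on these libraries where they do the work, as an engineer would, in place of code of your own. Each camera call takes 0.05 s, during which the arm holds its last target. There are 200 camera calls.

## Working session

There is one attempt and no reset: what is moved stays moved. The work goes in short steps, Python scripts to look and compute and a shell command to move; the robot and the scene stay as the last step left them, time stands still between calls to the robot, and variables do not carry over. Pictures are saved under pics/ and viewed, at most 10 in all, crops included, and the job is handed in when it is done.

```bash
mkdir -p pics
cat > h.py <<'E'
import numpy as np, cv2
from plant import ctrl
from scipy.spatial.transform import Rotation as R
def proj(c,P):
    T=np.linalg.inv(c["pose"]); p=np.atleast_2d(P)@T[:3,:3].T+T[:3,3]
    return np.c_[c["fx"]*p[:,0]/p[:,2]+c["cx"], c["fy"]*p[:,1]/p[:,2]+c["cy"]]
def ray(c,uv,z):
    uv=np.atleast_2d(uv); d=np.c_[(uv[:,0]-c["cx"])/c["fx"],(uv[:,1]-c["cy"])/c["fy"],np.ones(len(uv))]@c["pose"][:3,:3].T
    o=c["pose"][:3,3]; return o+d*((z-o[2])/d[:,2])[:,None]
def rot(s): q=s["ee_rot"]; return R.from_quat([q[1],q[2],q[3],q[0]])
E
python3 - <<'E'
from h import *
s=ctrl.get_state(); print(s["clock"],s["tcp_pos"],rot(s).as_matrix().round(3).tolist(),s["gripper_width"])
for n in ("top","side"):
    c=ctrl.capture(n); cv2.imwrite(f"pics/{n}0.png",c["img"][:,:,::-1]); print(n,c["fx"],c["pose"].round(3).tolist())
    for t in ("drilled_rail","plain_rail","fixture","long_fence","short_fence","tray"):
        for d in ctrl.silhouettes(n,t)[:3]:
            m=d["pixels"].astype(np.uint8); ys,xs=np.nonzero(m)
            b=cv2.minAreaRect(np.c_[xs,ys].astype(np.float32)); print(t,round(d["conf"],2),d["rect"],len(xs),np.round(cv2.boxPoints(b)).tolist())
E
```

```text
0.0 [ 0.23843287 -0.5770103   0.20642201] [[-0.924, -0.382, -0.001], [-0.382, 0.924, 0.002], [0.0, 0.002, -1.0]] 0.0872511455618019
top 361.6012579263161 [[-0.004, -0.997, 0.077, 0.444], [-1.0, 0.004, 0.001, -0.007], [-0.001, -0.077, -0.997, 1.458], [0.0, 0.0, 0.0, 1.0]]
drilled_rail 0.63 [221.5, 163.9, 9.2, 17.9] 156 [[217.0, 182.0], [221.0, 167.0], [232.0, 170.0], [227.0, 185.0]]
drilled_rail 0.63 [281.7, 134.3, 17.5, 16.6] 190 [[280.0, 144.0], [292.0, 132.0], [301.0, 140.0], [289.0, 152.0]]
drilled_rail 0.52 [217.2, 198.7, 19.9, 21.9] 221 [[218.0, 203.0], [230.0, 198.0], [237.0, 215.0], [225.0, 220.0]]
plain_rail 0.45 [170.1, 193.4, 12.9, 21.7] 182 [[167.0, 207.0], [179.0, 196.0], [187.0, 204.0], [175.0, 215.0]]
fixture 0.73 [242.3, 169.4, 53.4, 50.9] 1821 [[245.0, 172.0], [289.0, 167.0], [296.0, 221.0], [252.0, 226.0]]
fixture 0.71 [295.5, 222.4, 9.3, 22.9] 153 [[294.0, 246.0], [299.0, 222.0], [306.0, 224.0], [301.0, 247.0]]
long_fence 0.64 [246.0, 179.5, 8.1, 37.9] 164 [[247.0, 180.0], [253.0, 180.0], [256.0, 216.0], [251.0, 216.0]]
long_fence 0.39 [254.1, 176.4, 16.8, 20.7] 169
[... 614 characters left out ...]
.0], [254.0, 192.0], [236.0, 192.0]]
drilled_rail 0.63 [260.8, 199.1, 24.0, 27.8] 444 [[260.0, 202.0], [282.0, 202.0], [282.0, 225.0], [260.0, 225.0]]
plain_rail 0.91 [242.7, 244.5, 24.1, 32.2] 498 [[238.0, 259.0], [251.0, 243.0], [274.0, 262.0], [261.0, 278.0]]
fixture 0.94 [228.1, 165.5, 63.1, 39.6] 1505 [[226.0, 169.0], [290.0, 167.0], [291.0, 202.0], [227.0, 204.0]]
long_fence 0.79 [237.9, 192.9, 46.5, 9.8] 283 [[236.0, 193.0], [283.0, 193.0], [283.0, 198.0], [236.0, 198.0]]
short_fence 0.42 [231.8, 180.3, 3.7, 14.1] 63 [[230.0, 179.0], [234.0, 179.0], [234.0, 193.0], [230.0, 193.0]]
tray 0.72 [248.3, 133.9, 41.9, 22.2] 874 [[248.0, 133.0], [290.0, 131.0], [291.0, 153.0], [249.0, 155.0]]
```

View pics/top0.png

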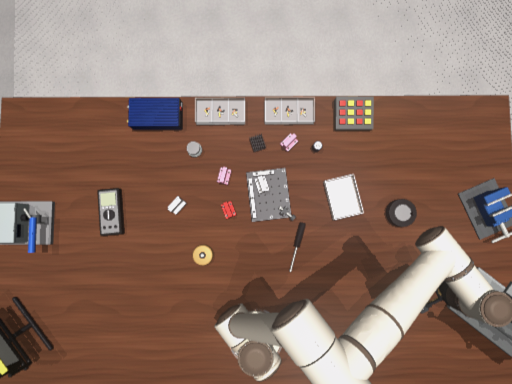

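View pics/side0.png

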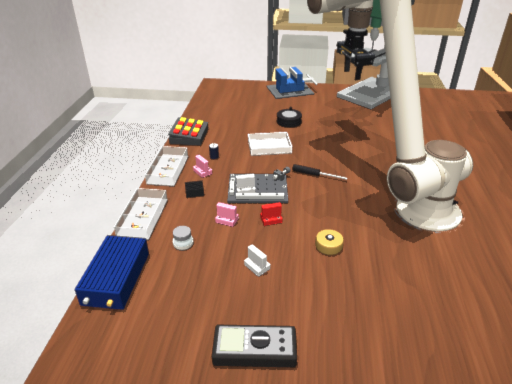

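The top view shows the drilled rail on the fixture near (263,184), the plain rail at (177,205), and the tray at (344,197). The red and pink look-alikes are at (228,210), (224,175) and (289,142). In the side view the plain rail is at (257,261).

```bash
cat >> h.py <<'E'
def plan(target,yaw=None):
    "tool-frame shift (fractions) to target; yaw = world angle of the tool's y axis (mod pi)"
    s=ctrl.get_state(); M=rot(s); d=M.inv().apply(np.array(target)-s["tcp_pos"])/0.4
    y=M.as_matrix()[:,1]; a=np.arctan2(y[1],y[0]); out="shift "+str(d.round(4))
    if yaw is not None:
        t=(yaw-a+np.pi/2)%np.pi-np.pi/2; out+=f"  turn z {-t/np.pi:.4f} (world {np.degrees(t):.1f} deg) q6 {s['qpos'][5]:.2f}"
    print(out)
E
python3 - <<'E'
from h import *
t=ctrl.capture("top"); s=ctrl.capture("side"); w=ctrl.capture("wrist")
print("drill", ray(t,[264,183],.05), "plain top", ray(t,[177,205],.05), "side", ray(s,[257,256],.04), ray(s,[258,268],.01))
print("fixt", ray(t,[270.5,196],.012), "tray", ray(t,[343,197],.02), "fence", ray(t,[[256,216],[247,180]],.028))
st=ctrl.get_state(); M=rot(st).as_matrix().T
print("wcam in tool", (M@(w["pose"][:3,3]-st["tcp_pos"])).round(3), (M@w["pose"][:3,:3]).round(3).tolist(), w["fx"], st["qpos"])
plan([0.44,-0.045,0.30], np.pi/2+0.12)
E
```

```text
drill [[ 0.59959575 -0.03984906  0.05      ]] plain top [[0.51480175 0.29972321 0.05      ]] side [[0.5162976  0.31554087 0.04      ]] [[0.51182833 0.33023445 0.01      ]]
fixt [[ 0.55128487 -0.06647278  0.012     ]] tray [[ 0.54549477 -0.35500876  0.02      ]] fence [[ 0.47115586 -0.00800239  0.028     ]
 [ 0.6143147   0.02720592  0.028     ]]
wcam in tool [ 0.077  0.    -0.176] [[-0.0, -0.959, -0.282], [1.0, 0.0, -0.002], [0.002, -0.282, 0.959]] 325.0615933508016 [-9.20417050e-01  3.84690920e-01  7.88490695e-03  2.85533434e-05
 -1.19398896e+00 -2.58604430e-01]
shift [-0.9737  1.0384 -0.2311]  turn z 0.0865 (world -15.6 deg) q6 -0.26
```

```bash
python3 -m pendant '[[-0.1,0.088,-0.01,0,0,0],[-0.1,0.088,-0.01,0,0,0],[-0.1,0.088,-0.01,0,0,0],[-0.1,0.088,-0.01,0,0,0],[-0.1,0.088,-0.01,0,0,0],[-0.1,0.088,-0.01,0,0,0],[-0.1,0.088,-0.01,0,0,0],[-0.1,0.088,-0.01,0,0,0]]'; python3 -m pendant '[[-0.1,0.088,-0.01,0,0,0],[-0.1,0.088,-0.01,0,0,0],[-0.1,0.088,-0.01,0,0,0],[0,0,0,0,0,0.045],[0,0,0,0,0,0.045],[0,0,0,0,0,0]]'
python3 - <<'E'
from h import *
c=ctrl.capture("wrist"); cv2.imwrite("pics/w1.png",c["img"][:,:,::-1]); np.savez("w1.npz",**c)
for t in ("drilled_rail","fixture","long_fence","short_fence"):
    for d in ctrl.silhouettes("wrist",t)[:2]:
        m=d["pixels"]; ys,xs=np.nonzero(m); print(t,round(d["conf"],2),d["rect"],len(xs),np.round(cv2.boxPoints(cv2.minAreaRect(np.c_[xs,ys].astype(np.float32)))).tolist())
E
```

```text
clock: 1.85
tcp_pos: [0.4275, -0.1936, 0.2401]
ee_rot: [0.001, -0.195, 0.981, -0.0]
contact_force: [1.1, 0.1, -0.5]
gripper_width: 0.0868
finger_force: 0.0
clock: 2.6
tcp_pos: [0.4975, -0.0515, 0.2516]
ee_rot: [0.0, -0.056, 0.998, 0.0]
contact_force: [-0.3, -0.2, 0.2]
gripper_width: 0.087
finger_force: 0.0
drilled_rail 0.74 [243.0, 208.5, 47.0, 53.7] 1593 [[244.0, 213.0], [276.0, 206.0], [286.0, 260.0], [254.0, 266.0]]
drilled_rail 0.69 [153.9, 303.1, 49.4, 35.3] 1157 [[151.0, 326.0], [188.0, 299.0], [207.0, 326.0], [169.0, 352.0]]
fixture 0.63 [169.5, 116.0, 139.9, 146.3] 14990 [[166.0, 261.0], [170.0, 115.0], [310.0, 119.0], [305.0, 265.0]]
long_fence 0.69 [293.4, 137.5, 14.3, 118.2] 1372 [[289.0, 254.0], [294.0, 137.0], [307.0, 137.0], [302.0, 254.0]]
```

View pics/w1.png

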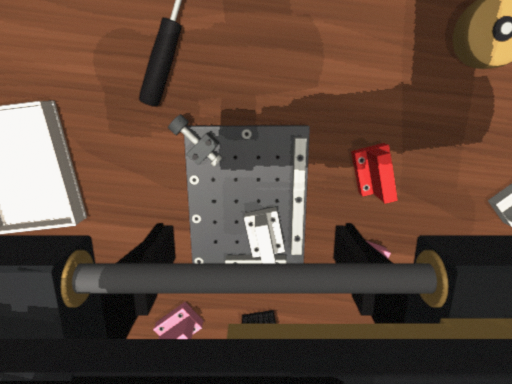

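The wrist view shows the fixture with the rail at (264,237), the screw block at top left and the long fence on the right. The gripper hides the short fence at row 262, so I'll shift ahead and look again.

```bash
python3 -m pendant '[[-0.09,0.015,0,0,0,0],[-0.09,0.015,0,0,0,0],[0,0,0,0,0,0],[0,0,0,0,0,0]]'
python3 - <<'E'
from h import *
c=ctrl.capture("wrist"); np.savez("w2.npz",**c); print(c["pose"][:3,3])
for t in ("drilled_rail","fixture","long_fence","short_fence"):
    for d in ctrl.silhouettes("wrist",t)[:1]:
        m=d["pixels"]; np.save(t+".npy",m); ys,xs=np.nonzero(m); print(t,round(d["conf"],2),d["rect"],len(xs),np.round(cv2.boxPoints(cv2.minAreaRect(np.c_[xs,ys].astype(np.float32))),1).tolist())
im=c["img"][20:220,130:380,::-1]; cv2.imwrite("pics/w2.png",cv2.resize(im,None,fx=3,fy=3,interpolation=cv2.INTER_CUBIC))
E
```

```text
clock: 3.35
tcp_pos: [0.5672, -0.0322, 0.2512]
ee_rot: [-0.001, -0.055, 0.999, -0.0]
contact_force: [-0.1, -0.5, 0.6]
gripper_width: 0.087
finger_force: 0.0
[ 0.49050197 -0.04057842  0.42771817]
drilled_rail 0.81 [234.8, 155.4, 43.1, 63.3] 1723 [[234.1999969482422, 162.0], [267.3999938964844, 155.0], [279.29998779296875, 211.8000030517578], [246.10000610351562, 218.8000030517578]]
fixture 0.77 [150.4, 50.7, 152.9, 169.6] 17963 [[154.0, 51.0], [302.0, 51.0], [302.0, 221.0], [154.0, 221.0]]
long_fence 0.56 [284.6, 76.8, 14.8, 129.1] 1671 [[282.6000061035156, 205.89999389648438], [285.29998779296875, 77.69999694824219], [299.79998779296875, 78.0999984741211], [297.0, 206.1999969482422]]
short_fence 0.7 [217.7, 211.1, 62.1, 10.1] 748 [[216.0, 208.0], [279.0, 208.0], [279.0, 221.0], [216.0, 221.0]]
```

View pics/w2.png

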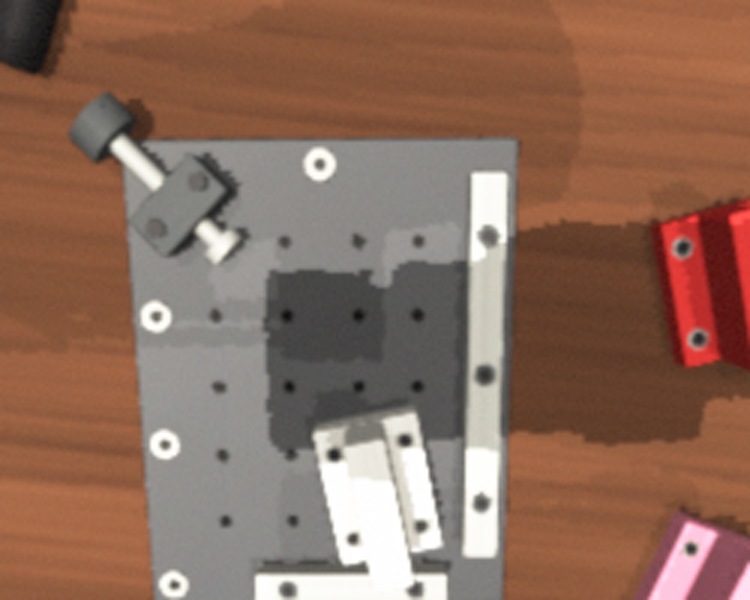

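The enlarged view shows the fixture clearly: plate corners at crop (123,141) and (517,139), the long fence top between (472,172) and (495,557), and the short fence edge at row 573. The rail's flange corners are at (314,432), (413,410), (441,547) and (345,565). I'll fit poses to these.

```bash
cat >> h.py <<'E'
from scipy.optimize import least_squares
def fit(c,local,px,x0,fz=0.0):
    local=np.array(local)/1000.; px=np.array(px)
    f=lambda p:(proj(c,np.c_[local[:,:2]@np.array([[np.cos(p[2]),np.sin(p[2])],[-np.sin(p[2]),np.cos(p[2])]])+p[:2],local[:,2]+fz])-px).ravel()
    r=least_squares(f,x0,loss="soft_l1"); return r.x,r.fun.reshape(-1,2).round(1)
def crop(px,s,o): return (np.array(px)+.5)/s-.5+np.array(o)
E
python3 - <<'E'
from h import *
c=dict(np.load("w2.npz"))
F,e=fit(c,[[-100,80,12],[-100,-80,12],[-86,60,28],[-86,74,28],[72,60,28],[72,74,28],[80,-31,28],[80,53,28]],crop([[517,139],[123,141],[472,172],[508,172],[463,556],[495,557],[256,573],[447,573]],3,(130,20)),[.55,-.06,.1]); print(F,e.tolist())
D,e=fit(c,[[-30,-22,18],[-30,22,18],[30,22,18],[30,-22,18]],crop([[314,432],[413,410],[441,547],[345,565]],3,(130,20)),[.6,-.04,.2],.012); print(D,e.tolist())
# where web top would project
for z in (.070,): 
    a=np.array([[-30,-8],[-30,8],[30,8],[30,-8]])/1000@np.array([[np.cos(D[2]),np.sin(D[2])],[-np.sin(D[2]),np.cos(D[2])]])+D[:2]
    print(((proj(c,np.c_[a,[z]*4])-[130,20])*3).round().tolist())
plan([D[0],D[1],.2],D[2]+np.pi/2); plan([D[0],D[1],.056])
E
```

```text
[ 0.55977313 -0.05480349  0.11463782] [[0.7, -0.8], [-1.4, -0.6], [0.0, 0.0], [0.1, -0.1], [0.2, 0.4], [0.3, 0.0], [-0.5, 0.9], [0.1, 0.6]]
[ 0.59784303 -0.02711278  0.31821256] [[-0.8, 0.1], [0.9, 0.2], [0.6, -0.5], [-0.7, 0.2]]
[[340.0, 446.0], [382.0, 437.0], [414.0, 584.0], [374.0, 592.0]]
shift [-0.0774  0.0043  0.1301]  turn z -0.0666 (world 12.0 deg) q6 -1.69
shift [-0.0771  0.0043  0.4901]
```

```bash
python3 -m pendant '[[-0.0774,0.0043,0,0,0,0],[0,0,0.08,0,0,-0.0333],[0,0,0.08,0,0,-0.0333],[0,0,0.08,0,0,0],[0,0,0,0,0,0],[0,0,0,0,0,0]]'
python3 - <<'E'
from h import *
plan([.5978,-.0271,.058],.3182+np.pi/2)
c=ctrl.capture("wrist"); np.savez("w3.npz",**c); cv2.imwrite("pics/w3.png",cv2.resize(c["img"][60:300,130:390,::-1],None,fx=2.3,fy=2.3))
a=np.array([[-30,-8],[-30,8],[30,8],[30,-8]])/1000@np.array([[np.cos(.318),np.sin(.318)],[-np.sin(.318),np.cos(.318)]])+[.5978,-.0271]
print(((proj(c,np.c_[a,[.07]*4])-[130,60])*2.3).round().tolist())
E
```

```text
clock: 4.35
tcp_pos: [0.5992, -0.027, 0.1572]
ee_rot: [0.001, -0.159, 0.987, -0.0]
contact_force: [-0.7, 0.6, -0.1]
gripper_width: 0.0871
finger_force: 0.0
shift [0.0041 0.0011 0.248 ]  turn z 0.0002 (world -0.0 deg) q6 -1.48
[[265.0, 212.0], [310.0, 212.0], [308.0, 369.0], [266.0, 369.0]]
```

View pics/w3.png

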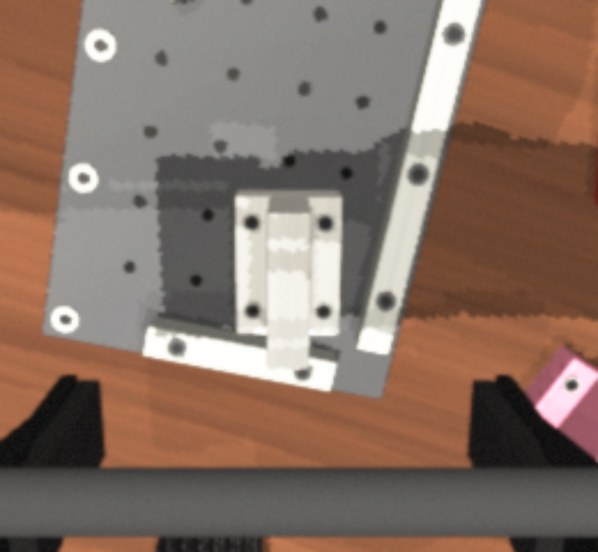

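The web sits exactly where predicted (crop 265–310, 212–369), so I'll go down and grip.

```bash
python3 -m pendant '[[0.004,0.001,0.08,0,0,0],[0,0,0.08,0,0,0],[0,0,0.06,0,0,0],[0,0,0.028,0,0,0],[0,0,0,0,0,0]]'; python3 -m pendant '[[0,0,0,0,0,0],[0,0,0,0,0,0],[0,0,0,0,0,0],[0,0,0,0,0,0],[0,0,0,0,0,0]]' 1
python3 -m pendant '[[0,0,-0.04,0,0,0],[0,0,-0.1,0,0,0],[0,0,-0.1,0,0,0],[0,0,-0.1,0,0,0],[0,0,0,0,0,0]]'
python3 - <<'E'
from h import *
plan([.51,-.27,.2],.22+np.pi/2)
c=dict(np.load("w3.npz"))
F,e=fit(c,[[-86+14*0+158,60,28],[72,74,28],[80,-31,28],[80,53,28],[100,-80,12],[100,80,12],[94,-31,28],[94,53,28]],crop([[358,347],[388,353],[146,328],[340,355],[43,331],[383,397],[143,354],[332,390]],2.3,(130,60)),[.56,-.055,.11]); print(F,e.tolist())
E
```

```text
clock: 5.03
tcp_pos: [0.5972, -0.027, 0.0569]
ee_rot: [0.0, -0.159, 0.987, -0.0]
contact_force: [0.2, 0.3, 0.5]
gripper_width: 0.087
finger_force: 0.0
clock: 5.65
tcp_pos: [0.5967, -0.027, 0.0564]
ee_rot: [0.0, -0.158, 0.987, -0.0]
contact_force: [-0.5, -0.0, 0.2]
gripper_width: 0.045
finger_force: 0.0
clock: 6.28
tcp_pos: [0.5992, -0.0269, 0.1979]
ee_rot: [0.005, -0.159, 0.987, -0.0]
contact_force: [0.5, 0.2, -0.9]
gripper_width: 0.0016
finger_force: 0.0
shift [ 0.4022 -0.5072 -0.0081]  turn z 0.0315 (world -5.7 deg) q6 -1.48
[ 0.55815537 -0.05502877  0.1195727 ] [[0.0, -0.3], [0.6, -0.3], [0.8, -1.8], [-0.7, 2.3], [-0.8, 1.0], [0.1, 0.3], [0.1, -0.1], [-0.2, -0.3]]
```

The fingers hadn't finished closing before the lift, so I'll check whether the rail was disturbed.

```bash
python3 -m pendant '[[0,0,0.1,0,0,0],[0,0,0,0,0,0],[0,0,0,0,0,0],[0,0,0,0,0,0]]' 0
python3 - <<'E'
from h import *
c=ctrl.capture("wrist"); cv2.imwrite("pics/w4.png",cv2.resize(c["img"][60:300,130:390,::-1],None,fx=2.3,fy=2.3))
a=np.array([[-30,-8],[-30,8],[30,8],[30,-8]])/1000@np.array([[np.cos(.318),np.sin(.318)],[-np.sin(.318),np.cos(.318)]])+[.5978,-.0271]
print(((proj(c,np.c_[a,[.07]*4])-[130,60])*2.3).round().tolist()); plan([.5978,-.0271,.058],.3182+np.pi/2)
E
```

```text
clock: 6.78
tcp_pos: [0.5976, -0.0269, 0.1538]
ee_rot: [0.001, -0.159, 0.987, -0.0]
contact_force: [-0.1, 0.9, -0.1]
gripper_width: 0.0336
finger_force: 0.0
[[263.0, 218.0], [309.0, 218.0], [307.0, 376.0], [264.0, 376.0]]
shift [-1.000e-04 -5.000e-04  2.391e-01]  turn z 0.0001 (world -0.0 deg) q6 -1.48
```

View pics/w4.png

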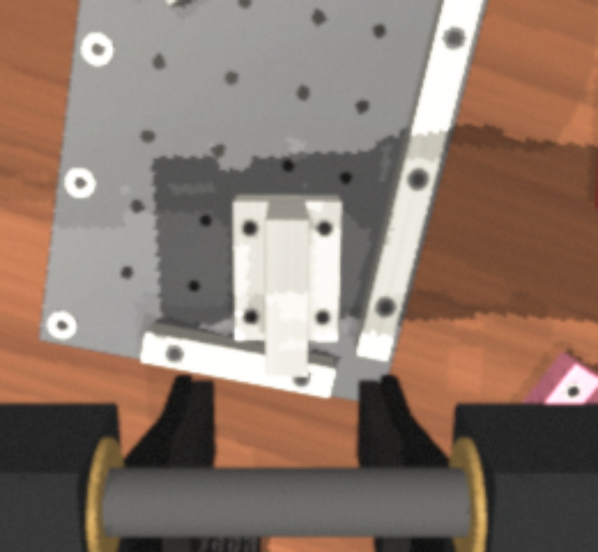

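The rail hasn't moved. I'll go down again and allow enough time to close.

```bash
python3 -m pendant '[[0,0,0,0,0,0],[0,0,0.05,0,0,0],[0,0,0.08,0,0,0],[0,0,0.07,0,0,0],[0,0,0.039,0,0,0],[0,0,0,0,0,0]]' 0.4; python3 -m pendant '[[0,0,0,0,0,0],[0,0,0,0,0,0],[0,0,0,0,0,0],[0,0,0,0,0,0],[0,0,0,0,0,0],[0,0,0,0,0,0],[0,0,0,0,0,0]]' 1
```

```text
clock: 7.58
tcp_pos: [0.5963, -0.0271, 0.056]
ee_rot: [-0.001, -0.159, 0.987, -0.0]
contact_force: [0.7, 0.3, -0.2]
gripper_width: 0.0524
finger_force: 0.0
clock: 8.45
tcp_pos: [0.5967, -0.027, 0.0567]
ee_rot: [-0.0, -0.158, 0.987, 0.0]
contact_force: [0.9, -0.5, 0.5]
gripper_width: 0.0011
finger_force: 0.0
```

Run:
```python
from h import *
c=ctrl.capture("wrist"); s=ctrl.capture("side"); st=ctrl.get_state(); print(st["gripper_width"],st["finger_force"],st["tcp_pos"])
a=cv2.resize(c["img"][60:384,100:420,::-1],(400,405)); b=cv2.resize(s["img"][140:240,200:300,::-1],(400,400),interpolation=cv2.INTER_CUBIC)
cv2.imwrite("pics/w5.png",np.hstack([a[:400],b]))
```

```text
0.0004490084448431828 0.0 [ 0.59665407 -0.02700864  0.05670046]
```

View pics/w5.png

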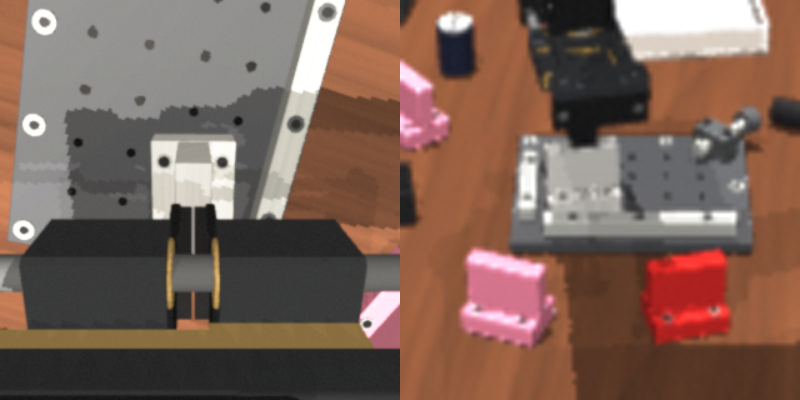

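The wrist view shows the closed fingers in line with the web at column 193. In the side view they seem to end near the top of the web, around (582,145). I'll check that numerically.

Run:
```python
from h import *
st=ctrl.get_state(); M=rot(st); c=ctrl.capture("wrist"); s=ctrl.capture("side")
for z in (-.06,-.03,0,.022): 
    P=st["tcp_pos"]+M.apply([0,0,z]); print(z,P.round(4),"w5 wrist",((proj(c,P)[0]-[100,60])*1.25).round(),"w5 side",(400+0*1,),((proj(s,P)[0]-[200,140])*4+[400,0]).round())
a=np.array([[-30,0],[0,0],[30,0]])/1000@np.array([[np.cos(.318),np.sin(.318)],[-np.sin(.318),np.cos(.318)]])+[.5978,-.0271]
for z in (.012,.07): print("web",z,((proj(c,np.c_[a,[z]*3])-[100,60])*1.25).round().tolist(),((proj(s,np.c_[a,[z]*3])-[200,140])*4+[400,0]).round().tolist())
print("wcam", (M.as_matrix().T@(c["pose"][:3,3]-st["tcp_pos"])).round(4), ctrl.tip_extent, st["qpos"].round(4))
F=np.array([.559,-.055]); th=.117; r=np.array([[np.cos(th),np.sin(th)],[-np.sin(th),np.cos(th)]])
q=np.array([[-100,-80],[-100,80],[100,80],[100,-80]])/1000@r+F; print("plate side",((proj(s,np.c_[q,[.012]*4])-[200,140])*4+[400,0]).round().tolist())
```

```text
-0.06 [ 0.5967 -0.027   0.1167] w5 wrist [193. 288.] w5 side (400,) [579.  92.]
-0.03 [ 0.5967 -0.027   0.0867] w5 wrist [193. 244.] w5 side (400,) [580. 123.]
0 [ 0.5967 -0.027   0.0567] w5 wrist [193. 214.] w5 side (400,) [581. 154.]
0.022 [ 0.5967 -0.027   0.0347] w5 wrist [193. 197.] w5 side (400,) [581. 176.]
web 0.012 [[192.0, 133.0], [192.0, 184.0], [192.0, 231.0]] [[615.0, 194.0], [580.0, 198.0], [545.0, 202.0]]
web 0.07 [[192.0, 163.0], [192.0, 228.0], [192.0, 288.0]] [[615.0, 136.0], [579.0, 140.0], [543.0, 144.0]]
wcam [ 7.740e-02  1.000e-04 -1.764e-01] 0.022 [ 0.2256  0.4832 -0.2512 -0.     -0.8365 -1.4781]
plate side [[742.0, 131.0], [752.0, 238.0], [507.0, 238.0], [518.0, 131.0]]
```

The numbers and images agree on the rail and camera poses. The fingers, however, closed above the web top, so the tips are higher than the stated geometry implies. I'll feel for the web top with the closed fingers in 2 mm steps.

```bash
python3 -m pendant '[[0,0,0.005,0,0,0],[0,0,0,0,0,0]]';python3 -m pendant '[[0,0,0.005,0,0,0],[0,0,0,0,0,0]]' | grep -E "tcp_pos|contact"
```

```text
clock: 8.9
tcp_pos: [0.5969, -0.027, 0.0555]
ee_rot: [0.0, -0.159, 0.987, -0.0]
contact_force: [-2.4, 0.1, 4.6]
gripper_width: 0.0002
finger_force: 2.3
tcp_pos: [0.597, -0.027, 0.0554]
contact_force: [-4.8, 1.9, 14.2]
```

Contact is at TCP z = 0.0555, so the effective tip plane is about 14 mm behind the reported TCP rather than 22 mm ahead. I'll back off, open and step deeper while watching the force.

```bash
python3 -m pendant '[[0,0,-0.04,0,0,0],[0,0,0,0,0,0],[0,0,0,0,0,0],[0,0,0,0,0,0],[0,0,0,0,0,0],[0,0,0,0,0,0]]' 0.4;python3 -m pendant '[[0,0,0.04,0,0,0],[0,0,0.02,0,0,0],[0,0,0.02,0,0,0],[0,0,0.01,0,0,0],[0,0,0,0,0,0]]' | grep -E "clock|tcp_pos|contact"
python3 - <<'E'
from h import *
s=ctrl.capture("side"); c=ctrl.capture("wrist")
a=cv2.resize(c["img"][60:384,100:420,::-1],(400,405)); b=cv2.resize(s["img"][140:240,200:300,::-1],(400,400),interpolation=cv2.INTER_CUBIC)
cv2.imwrite("pics/w6.png",np.hstack([a[:400],b]))
E
```

```text
clock: 9.9
tcp_pos: [0.5966, -0.0271, 0.0685]
ee_rot: [-0.0, -0.158, 0.987, -0.0]
contact_force: [-0.2, 0.5, 0.3]
gripper_width: 0.0492
finger_force: 0.0
clock: 10.52
tcp_pos: [0.5966, -0.027, 0.0324]
contact_force: [0.1, 0.7, 0.6]
```

View pics/w6.png

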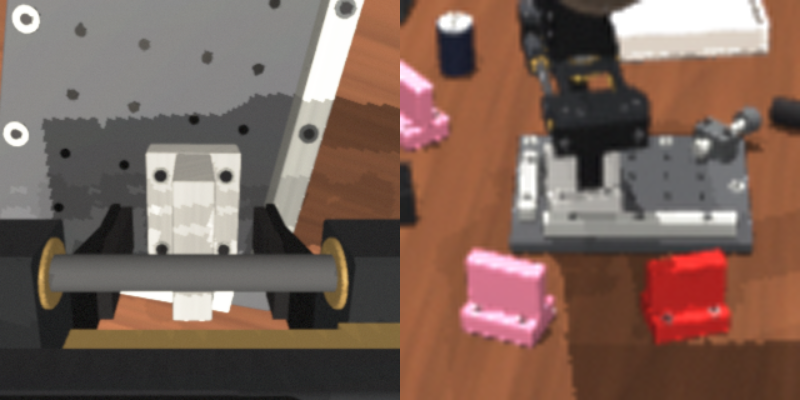

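The fingers now straddle the web, and the near finger reaches down beside it at side (590,185). I'll close now.

```bash
python3 -m pendant '[[0,0,0,0,0,0],[0,0,0,0,0,0],[0,0,0,0,0,0],[0,0,0,0,0,0],[0,0,0,0,0,0],[0,0,0,0,0,0],[0,0,0,0,0,0]]' 1;python3 -m pendant '[[0,0,-0.02,0,0,0],[0,0,-0.08,0,0,0],[0,0,-0.1,0,0,0],[0,0,-0.1,0,0,0],[0,0,0,0,0,0]]'; python3 -c "
from h import *
plan([.50,-.25,.16])"
```

```text
clock: 11.5
tcp_pos: [0.5967, -0.027, 0.0328]
ee_rot: [0.0, -0.158, 0.987, 0.0]
contact_force: [0.4, 0.6, 0.6]
gripper_width: 0.0156
finger_force: 30.0
clock: 12.12
tcp_pos: [0.5988, -0.0267, 0.1567]
ee_rot: [0.004, -0.159, 0.987, -0.0]
contact_force: [0.1, 0.0, -3.5]
gripper_width: 0.016
finger_force: 30.0
shift [ 0.4095 -0.4527 -0.0109]
```

```bash
python3 -m pendant '[[0.068,-0.075,-0.005,0,0,0],[0.068,-0.075,-0.005,0,0,0],[0.068,-0.075,-0.005,0,0,0],[0.068,-0.075,-0.005,0,0,0],[0.068,-0.075,-0.005,0,0,0],[0.068,-0.075,-0.005,0,0,0],[0,0,0,0,0,0],[0,0,0,0,0,0]]'
python3 - <<'E'
from h import *
c=ctrl.capture("wrist"); np.savez("w7.npz",**c)
for d in ctrl.silhouettes("wrist","tray")[:2]:
    ys,xs=np.nonzero(d["pixels"]); print(d["conf"],d["rect"],np.round(cv2.boxPoints(cv2.minAreaRect(np.c_[xs,ys].astype(np.float32))),1).tolist())
cv2.imwrite("pics/w7.png",c["img"][:,:,::-1])
E
```

```text
clock: 13.12
tcp_pos: [0.4974, -0.2486, 0.1636]
ee_rot: [-0.001, -0.158, 0.987, 0.001]
contact_force: [-0.4, 0.8, -1.5]
gripper_width: 0.0163
finger_force: 30.0
0.85 [75.8, 102.4, 132.0, 156.3] [[75.0, 104.0], [206.0, 104.0], [206.0, 258.0], [75.0, 258.0]]
```

View pics/w7.png

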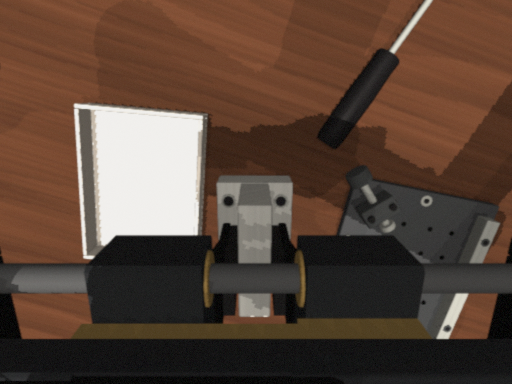

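The tray rim corners are at (75,104) and (209,114), and its sides run down to (85,258) and (203,235). The rail is hanging upright in the fingers at (255,250).

Run:
```python
from h import *
c=dict(np.load("w7.npz"))
A,B,C,D=ray(c,[[75,104],[209,114],[85,256],[203,235]],.03)[:,:2]
print(A,B,C,D,"w",np.linalg.norm(A-B)); d=B-A; print("ang y axis",np.degrees(np.arctan2(d[1],d[0])), "left",np.degrees(np.arctan2(*(C-A)[::-1])),"right",np.degrees(np.arctan2(*(D-B)[::-1])))
yw=np.arctan2(d[1],d[0]); xv=np.array([np.sin(yw),-np.cos(yw)]); o=(A+B)/2+.08*xv; print("tray",o,"yaw",yw-np.pi/2)
plan([o[0],o[1],.16],yw); plan([o[0],o[1],.0265])
```

```text
[ 0.4839735  -0.42726541] [ 0.45400257 -0.30724277] [ 0.63593802 -0.39146052] [ 0.57371397 -0.27944131] w 0.12370808986307467
ang y axis 104.02064039457508 left 13.257856534451077 right 13.074453182356164
tray [ 0.54660472 -0.34787238] yaw 0.24470633812345222
shift [-0.037  -0.2748  0.0099]  turn z 0.0237 (world -4.3 deg) q6 -1.08
shift [-0.0373 -0.2751  0.3437]
```

```bash
python3 -m pendant '[[-0.012,-0.092,0,0,0,0],[-0.012,-0.092,0,0,0,0],[-0.012,-0.091,0,0,0,0],[0,0,0.07,0,0,0.024],[0,0,0.08,0,0,0],[0,0,0.08,0,0,0],[0,0,0.06,0,0,0],[0,0,0,0,0,0]]'; python3 -m pendant '[[0,0,0.03,0,0,0],[0,0,0,0,0,0]]'; python3 -c "
from h import *
plan([.5466,-.3479,.0258],.2447+np.pi/2)"
```

```text
clock: 14.22
tcp_pos: [0.5449, -0.3473, 0.0461]
ee_rot: [-0.003, -0.122, 0.993, 0.002]
contact_force: [-0.0, 0.4, -2.1]
gripper_width: 0.0158
finger_force: 30.0
clock: 14.48
tcp_pos: [0.5461, -0.3486, 0.0366]
ee_rot: [-0.0, -0.121, 0.993, 0.0]
contact_force: [-0.6, -0.1, -2.6]
gripper_width: 0.0155
finger_force: 30.0
shift [-0.0017  0.0013  0.0269]  turn z -0.0005 (world 0.1 deg) q6 -1.01
```

```bash
python3 -m pendant '[[0,0,0.015,0,0,0],[0,0,0.008,0,0,0],[0,0,0,0,0,0]]'|grep -E "tcp_pos|contact"; python3 -m pendant '[[0,0,0.004,0,0,0],[0,0,0,0,0,0]]'|grep -E "tcp_pos|contact"
```

```text
tcp_pos: [0.5459, -0.349, 0.0274]
contact_force: [0.1, 0.2, -3.6]
tcp_pos: [0.5461, -0.349, 0.0259]
contact_force: [0.0, 0.4, -2.1]
```

```bash
python3 -m pendant '[[0,0,0.004,0,0,0],[0,0,0,0,0,0]]'|grep -E "tcp_pos|contact"; python3 -m pendant '[[0,0,0,0,0,0],[0,0,0,0,0,0],[0,0,0,0,0,0],[0,0,0,0,0,0]]' 0.55; python3 -m pendant '[[0,0,-0.04,0,0,0],[0,0,-0.1,0,0,0],[0,0,-0.1,0,0,0],[0,0,-0.12,0,0,0],[0,0,-0.1,0,0,0],[0,0,0,0,0,0]]' 0.4
python3 - <<'E'
from h import *
c=ctrl.capture("wrist"); np.savez("w8.npz",**c)
for n in("tray","drilled_rail"):
  for d in ctrl.silhouettes("wrist",n)[:2]: print(n,d["conf"],d["rect"])
cv2.imwrite("pics/w8.png",c["img"][:,:,::-1]); plan([.44,.29,.25],np.pi/2)
E
```

```text
tcp_pos: [0.5464, -0.3492, 0.0248]
contact_force: [-0.4, 0.4, -0.2]
clock: 15.85
tcp_pos: [0.5462, -0.3491, 0.0244]
ee_rot: [0.0, -0.121, 0.993, -0.0]
contact_force: [0.5, -0.1, -0.9]
gripper_width: 0.0384
finger_force: 0.0
clock: 16.6
tcp_pos: [0.5481, -0.3502, 0.2145]
ee_rot: [0.004, -0.121, 0.993, -0.003]
contact_force: [-0.1, -0.5, -0.4]
gripper_width: 0.0523
finger_force: 0.0
tray 0.56 [201.2, 88.7, 110.3, 142.2]
drilled_rail 0.89 [237.6, 135.0, 41.1, 61.9]
shift [-0.1274  1.6134 -0.1033]  turn z 0.0772 (world -13.9 deg) q6 -1.01
```

View pics/w8.png

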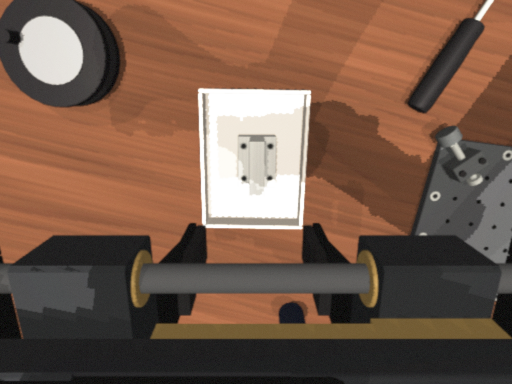

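The drilled rail stands centred in the tray at (256,158), inside the rim (200–310, 90–228). Next is the plain rail, measured by numeric fits only because I've used all 10 pictures.

```bash
python3 -m pendant '[[-0.005,0.12,0,0,0,0],[-0.005,0.135,0,0,0,0],[-0.005,0.135,0,0,0,0],[-0.005,0.135,0,0,0,0],[-0.005,0.135,0,0,0,0],[-0.005,0.135,0,0,0,0],[-0.005,0.135,0,0,0,0],[-0.005,0.135,0,0,0,0]]'|grep -E "clock|tcp"; python3 -m pendant '[[-0.04,0.135,0,0,0,0],[-0.04,0.135,0,0,0,0],[-0.04,0.135,-0.02,0,0,0],[-0.04,0.135,-0.02,0,0,0],[0,0,0,0,0,0]]'
cat >> h.py <<'E'
def boxes(p,fz):
    r=np.array([[np.cos(p[2]),np.sin(p[2])],[-np.sin(p[2]),np.cos(p[2])]])
    for hx,hy,z0,z1 in ((.03,.022,0,.018),(.03,.008,.018,.058)):
        q=np.array([[a,b] for a in(-hx,hx) for b in(-hy,hy)])@r+p[:2]
        yield np.vstack([np.c_[q,[z0+fz]*4],np.c_[q,[z1+fz]*4]])
def mask(c,p,fz=0.,S=4):
    m=np.zeros((384*S,512*S),np.uint8)
    for b in boxes(p,fz): cv2.fillConvexPoly(m,cv2.convexHull(np.round((proj(c,b)+.5)*S-.5).astype(np.int32)),1)
    return cv2.resize(m,(512,384),interpolation=cv2.INTER_AREA) if S==1 else m.reshape(384,S,512,S).mean((1,3))
def fitmask(c,M,xy,fz=0.):
    from scipy.optimize import minimize
    f=lambda p:np.abs(mask(c,p,fz)-M).sum()/M.sum()
    best=min((minimize(f,[xy[0],xy[1],a],method="Nelder-Mead",options=dict(initial_simplex=[[xy[0],xy[1],a],[xy[0]+.01,xy[1],a],[xy[0],xy[1]+.01,a],[xy[0],xy[1],a+.2]],xatol=1e-4,fatol=1e-4)) for a in np.arange(0,np.pi,np.pi/6)),key=lambda r:r.fun)
    return best.x,best.fun
E
python3 - <<'E'
from h import *
c=ctrl.capture("wrist"); np.savez("w9.npz",**c)
for d in ctrl.silhouettes("wrist","plain_rail")[:3]:
    M=d["pixels"].astype(float); ys,xs=np.nonzero(M); u=[xs.mean(),ys.mean()]
    print(d["conf"],d["rect"],c["img"][d["pixels"]].mean(0).round(),fitmask(c,M,ray(c,u,.03)[0,:2]))
E
```

```text
clock: 17.75
tcp_pos: [0.4579, 0.0696, 0.2074]
clock: 18.38
tcp_pos: [0.469, 0.2964, 0.2229]
ee_rot: [-0.001, -0.123, 0.992, -0.001]
contact_force: [0.0, -0.6, 0.6]
gripper_width: 0.0523
finger_force: 0.0
0.93 [229.6, 177.7, 54.2, 53.3] [226. 224. 220.] (array([0.51849597, 0.31282999, 2.40307833]), np.float64(0.04583117555670637))
```

```bash
python3 -m pendant '[[-0.02,0,0,0,0,0.052],[-0.02,0,0,0,0,0.052],[-0.02,0,0,0,0,0.052],[-0.02,0,0,0,0,0.052],[-0.02,0,0,0,0,0.052],[0,0,0,0,0,0.052],[0,0,0,0,0,0]]'
python3 - <<'E'
from h import *
plan([.5185,.3128,.2],2.403-np.pi/2)
c=ctrl.capture("wrist"); np.savez("w10.npz",**c)
for d in ctrl.silhouettes("wrist","plain_rail")[:1]:
    M=d["pixels"].astype(float); ys,xs=np.nonzero(M); u=[xs.mean(),ys.mean()]
    p,e=fitmask(c,M,ray(c,u,.03)[0,:2]); print(d["conf"],d["rect"],p,e); plan([p[0],p[1],.025],p[2]+np.pi/2)
E
```

```text
clock: 19.35
tcp_pos: [0.509, 0.2872, 0.2238]
ee_rot: [-0.001, 0.36, 0.933, -0.0]
contact_force: [-0.2, 0.6, 0.2]
gripper_width: 0.0525
finger_force: 0.0
shift [0.0253 0.0633 0.0595]  turn z 0.0005 (world -0.1 deg) q6 -3.10
0.82 [257.8, 129.7, 36.3, 54.2] [0.51948071 0.31219877 2.38549933] 0.05232412060301508
shift [0.0202 0.063  0.4977]  turn z 0.0062 (world -1.1 deg) q6 -3.10
```

Run:
```python
from h import *
s=ctrl.get_state(); print(s["qpos"].round(3),s["qvel"].round(3)); c=ctrl.capture("side")
for d in ctrl.silhouettes("side","plain_rail")[:1]:
    M=d["pixels"].astype(float); print(d["conf"],d["rect"],fitmask(c,M,[.519,.312]))
```

```text
[ 7.900e-01  3.060e-01 -6.600e-02 -2.000e-03 -1.200e+00 -3.097e+00] [ 0.007 -0.     0.008  0.002  0.002  0.001]
0.59 [242.9, 246.8, 25.6, 30.9] (array([0.51645473, 0.31487812, 2.39636082]), np.float64(0.05376476377952756))
```

The wrist joint is at its range limit, so I'll take the same grasp with a half turn the other way.

```bash
python3 -m pendant '[[0,0,0,0,0,-0.05],[0,0,0,0,0,-0.056],[0,0,0,0,0,-0.056],[0,0,0,0,0,-0.056],[0,0,0,0,0,-0.056],[0,0,0,0,0,-0.056],[0,0,0,0,0,-0.056],[0,0,0,0,0,-0.056]]' | grep clock; python3 -m pendant '[[0,0,0,0,0,-0.056],[0,0,0,0,0,-0.056],[0,0,0,0,0,-0.056],[0,0,0,0,0,-0.056],[0,0,0,0,0,-0.056],[0,0,0,0,0,-0.056],[0,0,0,0,0,-0.056],[0,0,0,0,0,-0.056]]' | grep clock; python3 -m pendant '[[-0.03,-0.06,0,0,0,-0.056],[0,0,0,0,0,-0.056],[0,0,0,0,0,0],[0,0,0,0,0,0]]'
python3 - <<'E'
from h import *
print(ctrl.get_state()["qpos"].round(3))
c=ctrl.capture("wrist"); np.savez("w11.npz",**c)
for d in ctrl.silhouettes("wrist","plain_rail")[:1]:
    M=d["pixels"].astype(float); ys,xs=np.nonzero(M); u=[xs.mean(),ys.mean()]
    p,e=fitmask(c,M,ray(c,u,.03)[0,:2]); print(d["conf"],d["rect"],p,e); plan([p[0],p[1],.025],p[2]+np.pi/2)
E
```

```text
clock: 20.55
clock: 21.55
clock: 22.05
tcp_pos: [0.5245, 0.3108, 0.2244]
ee_rot: [-0.0, 0.934, -0.357, -0.001]
contact_force: [-0.0, 0.4, 0.3]
gripper_width: 0.0522
finger_force: 0.0
[ 0.799  0.348 -0.004 -0.002 -1.219  0.042]
0.87 [238.7, 140.2, 37.7, 59.1] [0.51747717 0.31221402 2.39923834] 0.03605045180722891
shift [-0.0146  0.0093  0.4988]  turn z 0.0039 (world -0.7 deg) q6 0.04
```

```bash
python3 -m pendant '[[-0.0135,0.0085,0.04,0,0,0.003],[0,0,0.1,0,0,0],[0,0,0.1,0,0,0],[0,0,0.1,0,0,0],[0,0,0.08,0,0,0],[0,0,0.05,0,0,0],[0,0,0.03,0,0,0],[0,0,0,0,0,0]]'
python3 - <<'E'
from h import *
plan([.518,.3125,.018],2.397+np.pi/2)
E
```

```text
clock: 23.15
tcp_pos: [0.5179, 0.312, 0.0239]
ee_rot: [0.0, 0.933, -0.361, -0.001]
contact_force: [0.7, 0.1, 0.1]
gripper_width: 0.0523
finger_force: 0.0
shift [-0.0006 -0.001   0.0147]  turn z 0.0020 (world -0.4 deg) q6 0.03
```

```bash
python3 -m pendant '[[0,-0.001,0.0145,0,0,0],[0,0,0,0,0,0]]' | grep -E "tcp_pos|contact"; python3 -m pendant '[[0,0,0,0,0,0],[0,0,0,0,0,0],[0,0,0,0,0,0],[0,0,0,0,0,0],[0,0,0,0,0,0],[0,0,0,0,0,0],[0,0,0,0,0,0]]' 1; python3 -m pendant '[[0,0,-0.02,0,0,0],[0,0,-0.08,0,0,0],[0,0,-0.1,0,0,0],[0,0,-0.1,0,0,0],[0,0,0,0,0,0]]'
```

```text
tcp_pos: [0.5185, 0.3128, 0.0189]
contact_force: [0.4, 0.2, -0.3]
clock: 24.28
tcp_pos: [0.5184, 0.3126, 0.0186]
ee_rot: [-0.0, 0.933, -0.361, -0.001]
contact_force: [0.2, -0.0, 0.4]
gripper_width: 0.0159
finger_force: 30.0
clock: 24.9
tcp_pos: [0.5205, 0.314, 0.1428]
ee_rot: [-0.004, 0.933, -0.36, 0.001]
contact_force: [0.2, 0.4, -2.8]
gripper_width: 0.016
finger_force: 30.0
```

Run:
```python
from h import *
c2=dict(np.load("w2.npz")); c3=dict(np.load("w3.npz"))
L2=np.array([[-100,80,12],[-100,-80,12],[-86,60,28],[-86,74,28],[72,60,28],[72,74,28],[80,-31,28],[80,53,28]])/1000; p2=crop([[517,139],[123,141],[472,172],[508,172],[463,556],[495,557],[256,573],[447,573]],3,(130,20))
L3=np.array([[72,60,28],[72,74,28],[80,-31,28],[80,53,28],[100,-80,12],[100,80,12],[94,-31,28],[94,53,28]])/1000; p3=crop([[358,347],[388,353],[146,328],[340,355],[43,331],[383,397],[143,354],[332,390]],2.3,(130,60))
def T(p,L): return np.c_[L[:,:2]@np.array([[np.cos(p[2]),np.sin(p[2])],[-np.sin(p[2]),np.cos(p[2])]])+p[:2],L[:,2]]
f=lambda p:np.r_[(proj(c2,T(p,L2))-p2).ravel(),(proj(c3,T(p,L3))-p3).ravel()]
F=least_squares(f,[.56,-.055,.11],loss="soft_l1",f_scale=.5).x; print("F",F); np.save("F.npy",F)
print("seat",T(F,np.array([[.05,.038,.012]])),"pre",T(F,np.array([[.028,.020,.012]])))
P=T(F,np.array([[.028,.020,.012]]))[0]; plan([P[0],P[1],.12],F[2]+np.pi/2)
```

```text
F [ 0.55881833 -0.05479351  0.11684831]
seat [[ 0.60404725 -0.0112235   0.012     ]] pre [[ 0.58429575 -0.03166558  0.012     ]]
shift [0.6993 0.5327 0.0517]  turn z -0.2720 (world 49.0 deg) q6 0.03
```

```bash
python3 -m pendant '[[0.06,0.046,0,0,0,0],[0.091,0.07,0,0,0,0],[0.091,0.07,0,0,0,0],[0.091,0.07,0,0,0,0],[0.091,0.07,0,0,0,0],[0.091,0.07,0,0,0,0],[0.091,0.07,0,0,0,0],[0.091,0.067,0,0,0,0]]'|grep -E "clock|tcp_pos"; python3 -m pendant '[[0,0,0.02,0,0,-0.054],[0,0,0.02,0,0,-0.054],[0,0,0.02,0,0,-0.054],[0,0,0.02,0,0,-0.055],[0,0,0.02,0,0,-0.055],[0,0,0,0,0,0],[0,0,0,0,0,0]]'
python3 - <<'E'
from h import *
plan([.5843,-.0317,.0312],.1168+np.pi/2)
E
```

```text
clock: 25.9
tcp_pos: [0.5804, -0.0344, 0.1366]
clock: 26.78
tcp_pos: [0.5811, -0.0328, 0.0976]
ee_rot: [-0.001, 0.998, 0.057, -0.001]
contact_force: [0.4, 1.0, -2.0]
gripper_width: 0.0158
finger_force: 30.0
shift [ 0.0087 -0.0016  0.166 ]  turn z -0.0009 (world 0.2 deg) q6 1.47
```

```bash
python3 -m pendant '[[0.004,0,0.04,0,0,-0.001],[0.004,0,0.06,0,0,0],[0,0,0.04,0,0,0],[0,0,0.013,0,0,0],[0,0,0,0,0,0]]'|grep -E "clock|tcp_pos|contact"; for i in 1; do python3 -m pendant '[[0,0,0.006,0,0,0],[0,0,0,0,0,0]]'|grep -E "tcp_pos|contact"; done
python3 - <<'E'
from h import *
c=ctrl.capture("wrist"); np.savez("w12.npz",**c); cv2.imwrite("pics/w12.png",c["img"][:,:,::-1])
for n in ("plain_rail","long_fence","short_fence"):
  for d in ctrl.silhouettes("wrist",n)[:2]:
    ys,xs=np.nonzero(d["pixels"]); print(n,d["conf"],d["rect"],np.round(cv2.boxPoints(cv2.minAreaRect(np.c_[xs,ys].astype(np.float32))),1).tolist())
E
```

```text
clock: 27.4
tcp_pos: [0.5845, -0.0324, 0.0365]
contact_force: [0.9, -0.5, -2.5]
tcp_pos: [0.5847, -0.0322, 0.0348]
contact_force: [0.3, -0.0, -2.3]
plain_rail 0.9 [215.2, 176.2, 77.4, 141.1] [[212.39999389648438, 316.0], [216.1999969482422, 173.5], [293.29998779296875, 175.60000610351562], [289.5, 318.0]]
long_fence 0.55 [159.6, 150.4, 31.3, 85.7] [[159.60000610351562, 150.5], [188.39999389648438, 148.89999389648438], [193.0, 234.39999389648438], [164.1999969482422, 236.0]]
short_fence 0.56 [195.5, 113.9, 149.9, 27.3] [[194.8000030517578, 139.3000030517578], [195.0, 112.80000305175781], [345.0, 114.0999984741211], [344.79998779296875, 140.60000610351562]]
```

```bash
python3 -m pendant '[[0,0,0.006,0,0,0],[0,0,0,0,0,0]]'|grep -E "tcp_pos|contact"; python3 -m pendant '[[0,0,0.004,0,0,0],[0,0,0,0,0,0]]'|grep -E "tcp_pos|contact";  python3 -m pendant '[[0,0,0.003,0,0,0],[0,0,0,0,0,0]]'|grep -E "tcp_pos|contact"
```

```text
tcp_pos: [0.5842, -0.0323, 0.0317]
contact_force: [0.3, -0.1, -2.6]
tcp_pos: [0.5846, -0.0323, 0.0306]
contact_force: [-0.9, 0.8, 0.8]
tcp_pos: [0.5847, -0.0323, 0.0305]
contact_force: [-2.9, 0.6, 6.0]
```

```bash
python3 -m pendant '[[0,0,-0.0025,0,0,0],[0.016,-0.013,0,0,0,0],[0.015,-0.013,0,0,0,0],[0.014,-0.012,0,0,0,0],[0,0,0,0,0,0]]'|grep -E "tcp_pos|contact"; python3 -m pendant '[[0,-0.004,0,0,0,0],[0,0,0,0,0,0]]'|grep -E "tcp_pos|contact";  python3 -m pendant '[[0,-0.004,0,0,0,0],[0,0,0,0,0,0]]'|grep -E "tcp_pos|contact"
```

```text
tcp_pos: [0.6019, -0.0143, 0.0306]
contact_force: [-0.7, -0.8, 4.4]
tcp_pos: [0.6016, -0.0131, 0.0306]
contact_force: [1.0, -0.7, 4.6]
tcp_pos: [0.601, -0.0117, 0.0306]
contact_force: [1.3, -1.9, 5.6]
```

```bash
python3 -m pendant '[[0,-0.003,0,0,0,0],[0,0,0,0,0,0]]'|grep -E "tcp_pos|contact"; python3 -m pendant '[[0.004,-0.003,0,0,0,0],[0,0,0,0,0,0]]'|grep -E "tcp_pos|contact";  python3 -m pendant '[[0.003,0,0,0,0,0],[0,0,0,0,0,0]]'|grep -E "tcp_pos|contact|moment|ee_rot"
```

```text
tcp_pos: [0.6007, -0.0114, 0.0306]
contact_force: [2.0, -4.8, 5.0]
tcp_pos: [0.6007, -0.0113, 0.0306]
contact_force: [0.0, -8.1, 6.7]
tcp_pos: [0.6007, -0.0113, 0.0306]
ee_rot: [0.0, 0.998, 0.059, -0.003]
contact_force: [-2.6, -8.9, 9.9]
```

```bash
python3 -m pendant '[[0,0.002,-0.005,0,0,0],[0,0,0,0,0,0]]'|grep -E "tcp_pos|contact"; python3 -m pendant '[[0.005,0,0,0,0,0],[0,0,0,0,0,0]]'|grep -E "tcp_pos|contact";  python3 -m pendant '[[0.005,0,0,0,0,0],[0,0,0,0,0,0]]'|grep -E "tcp_pos|contact|moment|ee_rot"
```

```text
tcp_pos: [0.6006, -0.0113, 0.0307]
contact_force: [0.5, -5.8, -0.1]
tcp_pos: [0.6008, -0.0113, 0.0308]
contact_force: [-4.0, -5.1, 5.0]
tcp_pos: [0.6023, -0.0112, 0.0308]
ee_rot: [-0.0, 0.998, 0.059, -0.006]
contact_force: [-4.0, -5.7, 5.3]
```

```bash
python3 -m pendant '[[0.005,0,-0.002,0,0,0],[0,0,0,0,0,0]]'|grep -E "tcp_pos|contact"; python3 -m pendant '[[0.005,0,0,0,0,0],[0,0,0,0,0,0]]'|grep -E "tcp_pos|contact";  python3 -m pendant '[[0.005,0,0,0,0,0],[0,0,0,0,0,0]]'|grep -E "tcp_pos|contact|moment|ee_rot"
```

```text
tcp_pos: [0.6044, -0.0109, 0.0309]
contact_force: [-2.9, -5.2, 2.1]
tcp_pos: [0.6053, -0.0108, 0.0309]
contact_force: [-4.4, -4.9, 3.9]
tcp_pos: [0.6054, -0.0108, 0.031]
ee_rot: [0.0, 0.998, 0.059, -0.009]
contact_force: [-8.2, -4.3, 7.9]
```

Run:
```python
from h import *
s=ctrl.get_state(); M=rot(s).as_matrix(); F=np.load("F.npy"); 
def info(s):
    M=rot(s).as_matrix(); r=np.array([[np.cos(F[2]),np.sin(F[2])],[-np.sin(F[2]),np.cos(F[2])]])
    print("z axis fixt",(r@M[:2,2]).round(4),"pos",(r@(s["tcp_pos"][:2]-F[:2])).round(4),"f",(r@s["contact_force"][:2]).round(2),s["contact_force"][2].round(2),"m",s["moment"].round(2),"yaw err deg",np.degrees(np.arctan2(M[1,1],M[0,1])-F[2]+np.pi/2).round(2)%360)
info(s)
c=ctrl.capture("wrist")
for n in ("plain_rail","long_fence","short_fence"):
  for d in ctrl.silhouettes("wrist",n)[:1]:
    ys,xs=np.nonzero(d["pixels"]); print(n,d["conf"],d["rect"],np.round(cv2.boxPoints(cv2.minAreaRect(np.c_[xs,ys].astype(np.float32))),1).tolist())
```

```text
z axis fixt [-0.0175  0.0008] pos [0.0514 0.0383] f [-8.65 -3.28] 7.92 m [-1.61  2.72  0.03] yaw err deg 0.02
plain_rail 0.71 [218.1, 177.6, 75.0, 140.6] [[212.60000610351562, 316.8999938964844], [217.8000030517578, 174.6999969482422], [293.5, 177.5], [288.20001220703125, 319.70001220703125]]
long_fence 0.56 [194.7, 187.6, 19.1, 58.6] [[195.0, 189.0], [217.0, 189.0], [217.0, 244.0], [195.0, 244.0]]
```

```bash
cat >> h.py <<'E'
def info():
    s=ctrl.get_state(); F=np.load("F.npy"); M=rot(s).as_matrix(); r=np.array([[np.cos(F[2]),np.sin(F[2])],[-np.sin(F[2]),np.cos(F[2])]])
    print("z fixt",(r@M[:2,2]).round(4),"pos",(r@(s["tcp_pos"][:2]-F[:2])).round(4),"z",s["tcp_pos"][2].round(4),"f",(r@s["contact_force"][:2]).round(2),s["contact_force"][2].round(2),"m",s["moment"].round(2),"grip",s["gripper_width"],s["finger_force"],s["clock"])
E
python3 -m pendant '[[0,-0.005,0,0,0.003,0],[0,0,-0.003,0,0.003,0],[0,0,0,0,0,0]]'>/dev/null; python3 -c "from h import *;info()"; python3 -m pendant '[[0,-0.004,0,0,0,0],[0,0,0,0,0,0],[0,0,0,0,0,0]]'>/dev/null; python3 -c "from h import *;info()"
```

```text
z fixt [ 0.0012 -0.001 ] pos [0.0513 0.0385] z 0.0308 f [ -4.65 -11.27] 0.04 m [-3.72  1.37 -0.12] grip 0.015985617955212233 30.057183637982234 32.55
z fixt [ 0.0006 -0.0027] pos [0.0514 0.0387] z 0.031 f [ -4.6  -15.26] -0.27 m [-5.29  1.06 -0.08] grip 0.01586962643344505 30.103340953064617 32.925
```

```bash
python3 -m pendant '[[0.006,0.001,0,0,0.002,0],[0.006,0.001,0,0,0.002,0],[0,0,0,0,0,0],[0,0,0,0,0,0]]'>/dev/null; python3 -c "from h import *;info()"; python3 -m pendant '[[0.004,0.001,0.0005,0.0008,0.001,0],[0,0,0,0,0,0],[0,0,0,0,0,0]]'>/dev/null; python3 -c "from h import *;info()"
```

```text
z fixt [ 0.0036 -0.002 ] pos [0.0516 0.0385] z 0.0307 f [-14.04 -11.47] 7.26 m [-4.08  3.91 -0.16] grip 0.015795040868478334 30.02385509898886 33.425
z fixt [0.0035 0.0009] pos [0.0516 0.0384] z 0.0306 f [-17.09  -8.87] 9.91 m [-3.53  4.91 -0.06] grip 0.015542579149798376 30.01479918602854 33.8
```

```bash
python3 -m pendant '[[-0.001,-0.004,-0.003,-0.0006,0,0],[0,-0.003,0,-0.0006,0,0],[0,0,0,0,0,0],[0,0,0,0,0,0]]'>/dev/null
python3 - <<'E'
from h import *
info(); c=ctrl.capture("side"); F=np.load("F.npy")
for d in ctrl.silhouettes("side","plain_rail")[:2]: print(d["conf"],d["rect"])
for d in ctrl.silhouettes("side","drilled_rail")[:4]:
    ys,xs=np.nonzero(d["pixels"]);print(d["conf"],d["rect"],ray(c,[xs.mean(),ys.mean()],.03)[0,:2])
info()
E
```

```text
z fixt [ 0.0039 -0.0056] pos [0.0516 0.0387] z 0.0309 f [-11.54 -18.91] 3.8 m [-6.46  3.31 -0.11] grip 0.01604461681491861 30.065637388033792 34.3
0.43 [231.4, 180.7, 20.5, 15.9]
0.72 [260.5, 130.1, 16.4, 17.4] [ 0.54375748 -0.34916732]
0.69 [259.0, 201.9, 26.4, 24.2] [0.49744209 0.11777201]
0.62 [213.1, 202.1, 29.2, 25.8] [0.63257662 0.13375169]
0.49 [192.6, 152.9, 18.9, 24.2] [ 0.76636137 -0.12170681]
z fixt [ 0.0039 -0.0056] pos [0.0516 0.0387] z 0.0309 f [-12.22 -18.48] 4.23 m [-6.45  3.39 -0.16] grip 0.01578860317667543 30.06595580955036 34.45
```

```bash
python3 -m pendant '[[0.005,0,0,0,0.001,0],[0,0,0,0,0,0],[0,0,0,0,0,0],[0,0,0,0,0,0],[0,0,0,0,0,0],[0,0,0,0,0,0]]'>/dev/null; python3 -c "
from h import *
info(); print(ctrl.get_state()['qvel'].round(3)); print(ctrl.job_done())"
```

```text
z fixt [ 0.0029 -0.0057] pos [0.0516 0.0387] z 0.0309 f [-16.07 -17.56] 7.7 m [-6.3   4.53 -0.08] grip 0.015514265525801601 30.064566144137643 35.2
[-0.001  0.     0.002 -0.002  0.     0.   ]
the job is handed in; nothing more can be done
None
```

I handed the job in at 35.2 s: the drilled rail is standing in the tray, and the plain rail is held in the fixture corner with about 16 N towards the short fence and 18 N towards the long fence (wrist readings, friction included); no verdict came back.

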